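# Shut the stamp chest and bolt it

### The arm

A 6-joint arm with a two-finger parallel gripper is mounted at the origin on the work surface; the furniture and walls round the work are solid. World frame = base frame: x ahead of the robot, y to its left, z up, the work surface at z = 0. Lengths are in mm, angles in degrees, forces in N, time in s.
With the tool pointing down it reaches from about 300 to 850 mm from the base axis. Payload 4.2 kg.
Tool frame: the origin (TCP) lies midway between the tips of the shut fingers; the grasp point (between the pads) lies 19 mm behind it; z points along the fingers, y is the line along which they close (so a half turn about z gives the same grasp; the last joint's range is limited). The gripper opens to 91 mm and grips with 3 to 60 N. Pads are 32 mm wide; open, the fingers measure 118 mm over their backs; the gripper's body (76 mm by 178 mm) begins 60 mm behind the grasp point.
Start: joints at [70.015, 18.312, 89.639, -0, 72.044, -1.146], TCP at [185.675, 544.213, 213.976] pointing down, gripper open.
Joint ranges: [-177.97, 177.97], [-48.28, 115.42], [12.27, 149.76], [-77.06, 257.06], [2.81, 150.46], [-146.56, 146.56]. Speed limits (degrees/s): [147.25, 147.25, 180, 180, 180, 180].

### API

Orientations are given as [roll, pitch, yaw] about the fixed x, y, z axes, in that order (R = Rz(yaw) Ry(pitch) Rx(roll)).
In Python, from workcell import env gives the robot as it stands.
- The arm moves only by the tool jog_arm, never from a script. Its argument "steps" is one flat list of numbers, 5 for each row, row after row: the closure, from 0 (fully open) to 1 (shut), then the shift along the tool's x, y, z in cm, then the turn about the tool's z in degrees. A call has 1 to 20 rows; each row is the pose to reach, as a shift and turn from the pose commanded when the call began, along the tool's axes at that moment; what a row does not reach only later rows make up. A row lasts 1/10 s, in which the tool goes at most 50 mm and 8.59 degrees, less where a joint would pass 70% of its speed; a pose out of reach is approached as far as the arm can. A call with a gripper value outside its range is refused whole. The fingers move at their own pace and stop on an object; "force" is the grip in N (left out, the last holds). Time passes only in rows, so rows that repeat a pose let the fingers close. It gives the time, the measured TCP pose, the force and the opening at its end, in the units of the state.
- env.state(): the state, without advancing time (a new reading comes with each control period).
- env.grab_frame(name): name is "side" or "top"; returns the picture (420x560x3 uint8, red, green, blue); there is no depth.
- env.camera_params(name): a dict with "fx", "fy", "cx", "cy" (pixels), "k1" (the pictures are not rectified: a ray, as slopes to the right and down, at radius r is drawn at 1 + k1 r^2 times it, then the intrinsics apply), "R" (3x3) and "t" (3): a world point X has camera coordinates R X + t. Camera axes: x right, y down, z forward; pixel columns grow to the right and rows downward; lengths in mm; the calibration is good to about 2 mm. A picture is of the moment at which its call begins. camera_params takes no time and is no camera call.
- env.job_done(): hands the job in, once; it reports no verdict.
The state is a dict: "time_s": time; "qpos": joint angles; "qvel": joint speeds; "effort": joint torques, N m; "ee_pos": TCP position; "ee_rot": TCP orientation; "force": force on the tool from outside, world axes, zero at the start; "torque": the same for the moment, N m; "gripper_width": finger opening in mm.
Only numpy, scipy, OpenCV 4.12 (cv2) and the standard library are available. Lean on these libraries where they do the work, as an engineer would, in place of code of your own. Each camera call takes 0.05 s, during which the arm holds its last target. There are 200 camera calls.

### The job

Put the stamp chest away for the evening: shut its lid, slide the barrel bolt all the way across through the eye of the keeper, then turn the bolt's handle right down into its notch so that it cannot slide back. The lid stands up on a springy seal and the eye is not always at the same height, so lean on the lid and feel the bolt in without forcing it against the keeper, and leave the mug, stapler, tape roll and ink bottle where they are.

Things in the scene. Friction and masses are not known exactly. Their poses are not given: they have to be found in the camera images.
- chest: Wooden stamp chest fixed to the desk, 206 x 280 x 100 mm (x, y, z). Origin: centre of its underside; -x is its front (towards the robot), +y its left. The hinged lid covers the compartment on the left (y = +140 to -52 mm); a fixed end block with its top at z = 100 mm fills the right end (y = -56 to -142 mm).
- lid (a joint): Lid angle (rad): 0 pressed hard down, grows as it opens, to 1.2; it stays where it is left. Hinge line along chest x at chest y = +140, z = 92 mm (left). Board 206 mm wide, 192 mm from hinge to free edge; top face 8 mm above the hinge line. Shut, it meets a springy seal at 0.077 and rests at 0.06 to 0.075; from there it yields about 0.65 N per mm at the free edge.
- lid_spot (a point): Clear spot on top of the lid, behind the bolt, where it can be pushed shut: on the top face, at chest x = +45 mm, 150 mm from the hinge line measured along the lid. z axis square to the lid.
- bolt: The barrel bolt: steel bar 12 mm across in two guide rings on the lid, along chest y. Origin: on its axis at the foot of the handle; the axis is at chest x = -30 mm, 20 mm above the hinge line (12 mm above the lid's top). Flat nose 72 mm ahead of the handle, towards the keeper. With the bolt drawn back the handle is 118 mm from the hinge line. z axis square to the lid.
- bolt_slide (a joint): How far the bolt is slid away from the hinge, towards the keeper (m): 0 drawn back, 0.044 fully across against its stop. Friction 1 to 2 N. The nose meets the keeper's eye plate at about 0.020.
- bolt_turn (a joint): Turn of the handle about the bolt's axis (rad): 0 square to the lid, positive leaning to the chest's front (-x), 1.4 right down in its notch. 12 mm high steel cheeks keep it between about -0.2 and +0.3 until the bolt is fully across: the notch in the front cheek is 12 mm wide for the 8 mm stem, centred at bolt_slide 0.044. It stays where it is left.
- bolt_knob (a point): Centre of the knob that ends the handle: steel, 14 mm across, from 26 to 50 mm out from the bolt's axis; this point is 38 mm out. z axis along the handle, outwards. Held between two fingers across the chest's y, it can be slid and then swung down without letting go.
- keeper: Steel keeper on the end block. Origin: middle of its foot, at chest (-30, -73, 100) mm. Its upright 6 mm eye plate (chest y = -70 to -76) is clamped at a height set by hand and not tracked: the eye's centre is 13 to 23 mm above this origin. Eye 14 mm across, 1 mm clear of the bolt; plate rises 20 mm above it. With the lid resting on its seal the bolt is above the eye.
- mug: White mug, 92 x 127 x 95 mm, bystander. Origin: centre of its underside.
- stapler: Stapler, 34 x 139 x 52 mm, bystander. Origin: centre of its underside, long axis y.
- tape_roll: Roll of brown tape lying flat, 92 mm across, 48 mm high, bystander. Origin: centre of its underside.
- ink_bottle: Small ink bottle, 33 mm across, 82 mm high, bystander. Origin: centre of its underside.

How it is judged:
By the outcome, as a careful person would: the job done as asked, in the order asked, and still so for the second after the job is handed in, with the robot touching nothing.
It also fails if it takes over 58 s, if anything falls off the work surface, if the arm or the gripper's body presses on something with over 40 N, if the wrist force passes 120 N, or if a joint passes its speed limit or range.

## Working session

There is one attempt and no reset: what is moved stays moved. The work goes in short steps, Python scripts to look and compute and a tool call to move; the robot and the scene stay as the last step left them, time stands still between calls to the robot, and variables do not carry over. Pictures are saved under pics/ and viewed, on a budget of 10 in all, crops included, one or two more only if the job needs it, and the job is handed in when it is done.

Besides the shell and the picture viewer there is one more tool, called as a command line: name --argument value ..., lists and objects as JSON in quotes. jog_arm: Moves the arm, as the interface text tells. Its arguments: {"type":"object","properties":{"steps":{"type":"array","items":{"type":"number"}},"force":{"type":"number"}},"required":["steps"]}

```bash
mkdir -p pics; ls; python3 - <<'E'
from workcell import env
import cv2, numpy as np
np.set_printoptions(precision=4,suppress=True)
for n in("side","top"):
    f=env.grab_frame(n); cv2.imwrite(f"pics/{n}0.png",f[:,:,::-1]); print(env.camera_params(n))
print(env.state())
E
```

```text
pics
{'fx': 406.5752981939107, 'fy': 406.5752981939107, 'cx': 273.6919277109026, 'cy': 206.77427819403195, 'k1': -0.10719958769852442, 'R': array([[-0.9997, -0.0193, -0.0178],
       [ 0.0021,  0.618 , -0.7861],
       [ 0.0262, -0.7859, -0.6178]]), 't': array([516.8589, 128.871 , 918.7004])}
{'fx': 429.82398748210227, 'fy': 429.82398748210227, 'cx': 277.67732303944143, 'cy': 204.27435183148518, 'k1': -0.048924743943659775, 'R': array([[-0.0055, -0.9999, -0.0132],
       [-0.9901,  0.0073, -0.1405],
       [ 0.1406,  0.0123, -0.99  ]]), 't': array([ -57.4458,  527.0331, 1037.2694])}
{'time_s': 0.1, 'qpos': array([70.0131, 18.3478, 89.6989,  0.0004, 72.0431, -1.1471]), 'qvel': array([ 0.0131, -0.1298, -0.1669, -0.0922, -0.06  ,  0.069 ]), 'effort': array([  0.0009, -41.3335, -23.2509,   0.0731,   0.0422,  -0.    ]), 'ee_pos': array([185.5374, 543.7756, 213.2094]), 'ee_rot': array([-179.9102,   -0.0022,  161.1602]), 'force': array([-0.6377, -0.5635, -0.0622]), 'torque': array([ 0.0494,  0.0139, -0.0683]), 'gripper_width': 91.1750716935284}
```

View pics/side0.png

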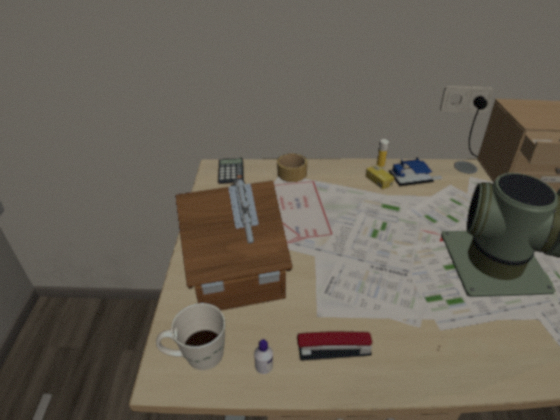

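View pics/top0.png

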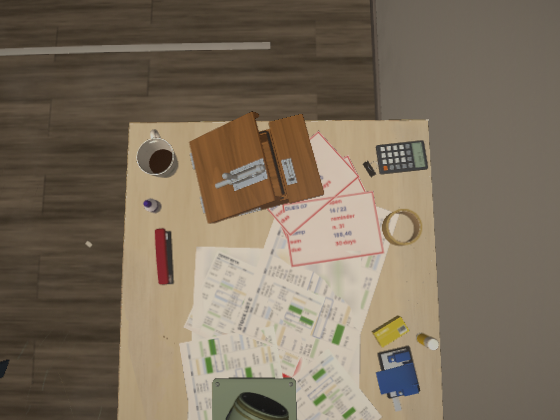

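The side view shows the chest around (235,240), with its lid open towards the camera. The mug is at (200,335), ink bottle (263,357), stapler (335,344) and tape (292,167). In the top view the lid spans (190–270, 113–222), the end block runs to (323,180), the bolt is near (240,177) and the keeper near (290,171). I'll zoom in next.

```bash
python3 - <<'E'
import cv2
a=cv2.imread("pics/top0.png")[105:230,180:335]
b=cv2.imread("pics/side0.png")[165:310,165:300]
a=cv2.resize(a,None,fx=5,fy=5,interpolation=cv2.INTER_CUBIC)[:600]
a=cv2.resize(cv2.imread("pics/top0.png")[108:226,184:330],None,fx=5,fy=5,interpolation=cv2.INTER_CUBIC)
b=cv2.resize(b,None,fx=4,fy=4,interpolation=cv2.INTER_CUBIC)
cv2.imwrite("pics/topc.png",cv2.convertScaleAbs(a,alpha=1.5)); cv2.imwrite("pics/sidec.png",cv2.convertScaleAbs(b,alpha=1.5))
E
```

```text
(no output)
```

View pics/topc.png

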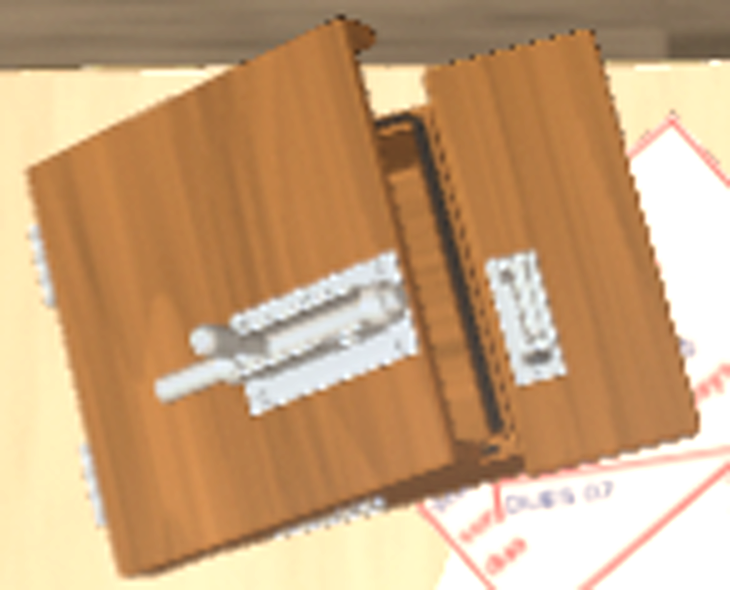

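View pics/sidec.png

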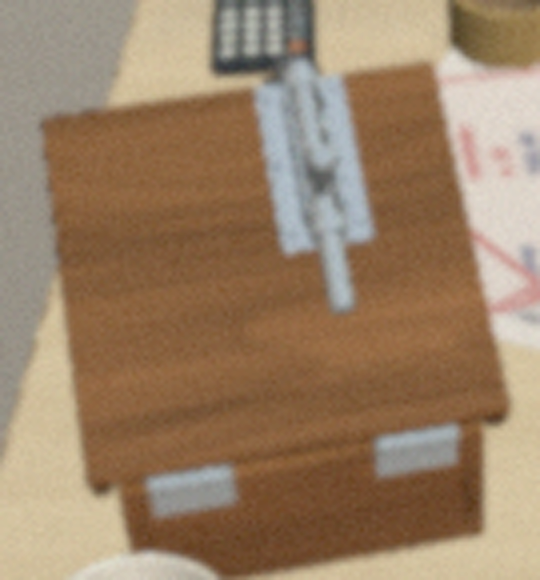

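The crops show the end-block top corners at crop px (428,70), (597,30), (698,435) and (522,475). The lid's free corners are (340,18) and (453,462), and the knob is near (207,340). In the side crop the free corners are (42,120) and (435,65), with the nose end at (290,70). Next I'll cast rays from these points.

```bash
cat > h.py <<'E'
import numpy as np, cv2
from workcell import env
from scipy.spatial.transform import Rotation as Ro
np.set_printoptions(precision=2,suppress=True)
def ray(n,uv):
    p=env.camera_params(n); K=np.array([[p['fx'],0,p['cx']],[0,p['fy'],p['cy']],[0,0,1]])
    x=cv2.undistortPoints(np.array(uv,float).reshape(-1,1,2),K,np.array([p['k1'],0,0,0,0]))[:,0]
    R=np.array(p['R']);t=np.array(p['t'])
    return -R.T@t, np.c_[x,np.ones(len(x))]@R
def onplane(n,uv,z):
    c,d=ray(n,uv); return c+d*((z-c[2])/d[:,2])[:,None]
def proj(n,X):
    p=env.camera_params(n); c=np.atleast_2d(X)@np.array(p['R']).T+p['t']; s=c[:,:2]/c[:,2:]
    s=s*(1+p['k1']*(s**2).sum(1,keepdims=True)); return s*[p['fx'],p['fy']]+[p['cx'],p['cy']]
def lidpt(x,s,h,A): return np.array([x,140-s*np.cos(A)+h*np.sin(A),92+s*np.sin(A)+h*np.cos(A)])
E
python3 - <<'E'
from h import *
T=lambda q:(np.array(q,float)+.5)/5-.5+[184,108]
S=lambda q:(np.array(q,float)+.5)/4-.5+[165,165]
W=onplane("top",T([[428,70],[597,30],[698,435],[522,475]]),100)
L=np.array([[103,-56],[103,-142],[-103,-142],[-103,-56.]])
wc=W[:,:2].mean(0);lc=L.mean(0)
a=W[:,:2]-wc;b=L-lc
yaw=np.arctan2((b[:,0]*a[:,1]-b[:,1]*a[:,0]).sum(),(a*b).sum())
R=Ro.from_euler('z',yaw).as_matrix(); o=np.r_[wc-R[:2,:2]@lc,0]
print("yaw",np.degrees(yaw),"o",o); print("resid",a-b@R[:2,:2].T)
for n,pts in(("top",T([[340,18],[453,462]])),("side",S([[42,120],[435,65]]))):
    c,d=ray(n,pts); c2=R.T@(c-o); d2=d@R
    for i,x in enumerate((103,-103)):
        P=c2+d2[i]*(x-c2[0])/d2[i,0]; v=P[1:]-[140,92]
        print(n,x,"y,z",P[1:],"len",np.hypot(*v),"A",np.arctan2(v[1],-v[0])-np.arctan2(8,192))
    # free corner: angle from circle of radius hypot(192,8)
for n,pts in(("top",T([[28,170],[122,577]])),("side",S([[95,490],[505,415]]))):
    print(n,"hinge edge in chest",(onplane(n,pts,98)-o)@R)
np.savez("pose.npz",R=R,o=o)
E
```

```text
yaw 12.580262289343667 o [608.67  -8.71   0.  ]
resid [[-1.35 -1.25]
 [-0.63  0.59]
 [ 0.84  0.75]
 [ 1.14 -0.09]]
top 103 y,z [-20.29 189.64] len 187.68876795137967 A 0.5054477324772001
top -103 y,z [-24.86 194.27] len 194.00390229520437 A 0.5136099697136352
side 103 y,z [-10.88 199.33] len 185.1565980623253 A 0.5766536876140821
side -103 y,z [-34.56 184.75] len 197.6691602533545 A 0.44678036796765563
top hinge edge in chest [[  97.41  142.58   98.  ]
 [-106.52  137.56   98.  ]]
side hinge edge in chest [[  97.54  147.73   98.  ]
 [-100.33  141.69   98.  ]]
```

```bash
python3 - <<'E'
from h import *
T=lambda q:(np.array(q,float)+.5)/5-.5+[184,108]
S=lambda q:(np.array(q,float)+.5)/4-.5+[165,165]
W=np.r_[onplane("top",T([[428,70],[597,30],[698,435],[522,475]]),100),onplane("top",T([[28,170],[122,577]]),99),onplane("side",S([[95,490],[505,415]]),99)]
L=np.array([[103,-56],[103,-142],[-103,-142],[-103,-56.],[103,143.9],[-103,143.9],[103,143.9],[-103,143.9]])
wc=W[:,:2].mean(0);lc=L.mean(0)
a=W[:,:2]-wc;b=L-lc
yaw=np.arctan2((b[:,0]*a[:,1]-b[:,1]*a[:,0]).sum(),(a*b).sum())
R=Ro.from_euler('z',yaw).as_matrix(); o=np.r_[wc-R[:2,:2]@lc,0]
print("yaw",np.degrees(yaw),"o",o); print("resid in chest",(a-b@R[:2,:2].T)@R[:2,:2])
for n,pts in(("top",T([[340,18],[453,462]])),("side",S([[42,120],[435,65]]))):
    c,d=ray(n,pts); c2=R.T@(c-o); d2=d@R
    for i,x in enumerate((103,-103)):
        P=c2+d2[i]*(x-c2[0])/d2[i,0]; v=P[1:]-[140,92]
        print(n,x,"y,z",P[1:],"len",np.hypot(*v),"A",np.arctan2(v[1],-v[0])-np.arctan2(8,192))
A=.51
Q=[lidpt(-30,118,20+38,A),lidpt(-30,118,20+50,A),lidpt(-30,190,20,A),lidpt(-30,84,20,A),lidpt(103,192,8,A),lidpt(-103,192,8,A)]+[np.array([-30,-73,z]) for z in(100,118,138)]
Q=np.array(Q)@R.T+o
print("world",Q)
print("topcrop",(proj("top",Q)-[184,108]+.5)*5-.5); print("sidecrop",(proj("side",Q)-165+.5)*4-.5)
np.savez("pose.npz",R=R,o=o)
E
```

```text
yaw 13.30355049229623 o [607.58  -9.54   0.  ]
resid in chest [[-1.06 -1.65]
 [-1.02 -0.02]
 [ 0.47  2.4 ]
 [ 1.65  1.5 ]
 [-2.88 -2.16]
 [-0.66 -4.61]
 [-2.45  4.04]
 [ 5.96  0.51]]
top 103 y,z [-21.01 192.26] len 189.67400390256327 A 0.5152986487297815
top -103 y,z [-22.91 200.5 ] len 195.7344532760407 A 0.5458801176018986
side 103 y,z [  0.23 207.65] len 181.41027773076374 A 0.6496005883863137
side -103 y,z [-36.8  181.88] len 198.33507395095822 A 0.42867651132491685
world [[563.35  47.14 200.22]
 [562.    52.84 210.7 ]
 [582.08 -32.07 202.21]
 [560.79  57.96 150.46]
 [713.26  -8.86 192.71]
 [512.78 -56.26 192.71]
 [595.18 -87.48 100.  ]
 [595.18 -87.48 118.  ]
 [595.18 -87.48 138.  ]]
topcrop [[212.63 346.67]
 [195.89 344.88]
 [397.34 301.19]
 [203.15 374.9 ]
 [345.77  16.25]
 [455.09 464.33]
 [523.95 321.51]
 [524.39 313.22]
 [524.9  303.66]]
sidecrop [[329.46 172.35]
 [330.16 162.34]
 [303.84  73.78]
 [339.08 265.88]
 [ 45.8  116.5 ]
 [439.87  61.8 ]
 [301.24 164.17]
 [299.07 139.4 ]
 [296.61 111.18]]
```

jog_arm --steps '[1, 0, 0, -3.5, 0, 1, 0, 0, -7, 0, 1, -5, -3, -7, -4, 1, -9, -5.3, -7, -8, 1, -13, -7.7, -7, -12, 1, -17, -10, -7, -16, 1, -21, -12.4, -7, -20, 1, -25, -14.7, -7, -24, 1, -29, -17.1, -7, -28, 1, -33, -19.5, -7, -32.1, 1, -37, -21.8, -7, -32.1, 1, -41, -24.2, -7, -32.1, 1, -45, -26.5, -7, -32.1, 1, -49, -28.9, -7, -32.1, 1, -53, -31.3, -7, -32.1, 1, -57, -33.6, -7, -32.1, 1, -60, -35.4, -7, -32.1, 1, -61.6, -36.3, -7, -32.1, 1, -61.6, -36.3, -7, -32.1, 1, -61.6, -36.3, -7, -32.1]'

```text
time_s: 2.1
ee_pos: [651.0, 1.9, 283.2]
ee_rot: [179.9, -0.1, -166.8]
force: [-0.1, 0.2, 0.6]
gripper_width: 0.3
```

jog_arm --steps '[1, 0, 0, 4, 0, 1, 0, 0, 8, 0, 1, 0, 0, 10.5, 0, 1, 0, 0, 11.2, 0, 1, 0, 0, 11.9, 0, 1, 0, 0, 12.6, 0, 1, 0, 0, 13.3, 0, 1, 0, 0, 14, 0, 1, 0, 0, 14.7, 0, 1, 0, 0, 15.4, 0, 1, 0, 0, 16, 0, 1, 0, 0, 16.5, 0, 1, 0, 0, 17, 0, 1, 0, 0, 17.3, 0]'

```text
time_s: 3.5
ee_pos: [651.3, 1.7, 110.4]
ee_rot: [180.0, -0.0, -166.7]
force: [-0.5, -1.4, 2.3]
gripper_width: 0.6
```

jog_arm --steps '[1, 0, 0, 0.2, 0, 1, 0, 0, 0.4, 0, 1, 0, 0, 0.4, 0, 1, 0, 0, 0.4, 0]'

```text
time_s: 3.9
ee_pos: [651.6, 1.5, 107.3]
ee_rot: [-180.0, 0.0, -166.7]
force: [-1.2, -1.5, 4.1]
gripper_width: 0.3
```

jog_arm --steps '[1, 0, 0, -2, 0, 1, 0, 0, -5, 0, 1, 0, 0, -9, 0, 0, 0, 0, -12, 0, 0, 0, 0, -12, 0, 0, 0, 0, -12, 0]'

```text
time_s: 4.5
ee_pos: [651.6, 2.2, 227.0]
ee_rot: [180.0, 0.1, -166.7]
force: [-0.9, 0.2, -0.8]
gripper_width: 21.5
```

```bash
python3 - <<'E'
from h import *
t=env.grab_frame("top");s=env.grab_frame("side")
cv2.imwrite("pics/t1.png",t[:,:,::-1]);cv2.imwrite("pics/s1.png",s[:,:,::-1])
g=lambda f,r,c:cv2.convertScaleAbs(cv2.resize(f[r:r+100,c:c+130,::-1],None,fx=4,fy=4,interpolation=cv2.INTER_CUBIC),alpha=1.5)
cv2.imwrite("pics/c1.png",cv2.resize(np.vstack([g(t,120,200),g(s,160,180)]),None,fx=.75,fy=.75))
print(env.state()['ee_pos'],env.state()['time_s'])
E
```

```text
[650.63   2.03 225.12] 4.6
```

View pics/c1.png

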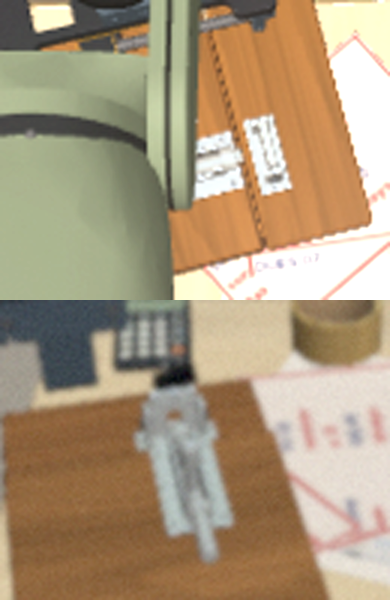

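The lid is shut. In the side view the keeper's eye plate stands at about crop (178,412). I'll enlarge this area to refine the keeper and knob.

```bash
python3 - <<'E'
from h import *
z=np.load("pose.npz");R,o=z['R'],z['o']
s=cv2.imread("pics/s1.png")[178:253,218:262]
s=cv2.convertScaleAbs(cv2.resize(s,None,fx=8,fy=8,interpolation=cv2.INTER_CUBIC),alpha=1.6)
cv2.imwrite("pics/c2.png",s)
Q=np.array([lidpt(-30,118,20,.068),lidpt(-30,118,58,.068),lidpt(-30,118,70,.068),lidpt(-30,190,20,.068),lidpt(-30,84,20,.068),[-30,-70,113],[-30,-70,123],[-30,-70,138]])
W=Q@R.T+o; print(np.c_[W,(proj("side",W)-[218,178]+.5)*8-.5])
E
```

```text
[[572.94   6.56 119.97 227.83 385.14]
 [572.35   9.07 157.88 220.5  279.02]
 [572.16   9.87 169.86 218.1  244.14]
 [589.47 -63.35 124.86 185.89 207.87]
 [565.14  39.57 117.66 249.53 476.55]
 [594.49 -84.56 113.   177.39 195.36]
 [594.49 -84.56 123.   174.96 167.48]
 [594.49 -84.56 138.   171.26 124.96]]
```

View pics/c2.png

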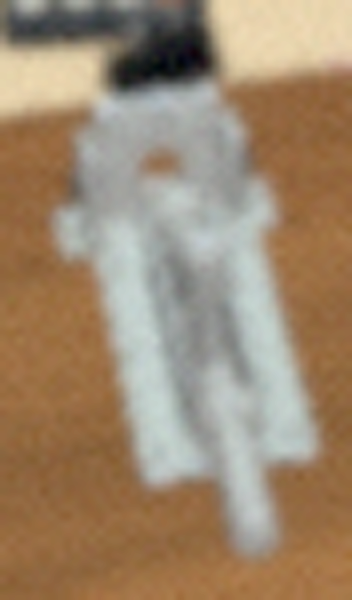

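jog_arm --steps '[0, 3, 1, 0, 0, 0, 6, 2, 0, 0, 0, 7.5, 2.5, 0, 0, 0, 7.5, 2.5, 2, 0, 0, 7.5, 2.5, 4, 0, 0, 7.5, 2.5, 6, 0, 0, 7.5, 2.5, 7, 0, 0, 7.5, 2.5, 7.7, 0, 0, 7.5, 2.5, 7.7, 0]'

```text
time_s: 5.5
ee_pos: [572.2, 8.9, 148.7]
ee_rot: [180.0, -0.1, -166.7]
force: [0.5, -0.0, 0.8]
gripper_width: 91.3
```

```bash
python3 - <<'E'
from h import *
z=np.load("pose.npz");R,o=z['R'],z['o']
s=env.grab_frame("side");t=env.grab_frame("top")
g=lambda f,r,c:cv2.convertScaleAbs(cv2.resize(f[r:r+100,c:c+100,::-1],None,fx=4,fy=4,interpolation=cv2.INTER_CUBIC),alpha=1.5)
cv2.imwrite("pics/c3.png",np.hstack([g(s,150,190),g(t,130,200)]))
st=env.state();print(st)
print("TCP px crop",(proj("side",st['ee_pos'])-[190,150])*4,(st['ee_pos']-o)@R)
E
```

```text
{'time_s': 5.6, 'qpos': array([  -0.26,   20.81,   95.51,    0.01,   63.63, -103.53]), 'qvel': array([-0.  , -0.49, -0.65, -0.12, -0.  , -0.03]), 'effort': array([  0.  , -41.31, -21.18,  -0.05,   0.08,   0.  ]), 'ee_pos': array([573.13,   8.89, 150.32]), 'ee_rot': array([-180.  ,    0.04, -166.74]), 'force': array([-0.51,  0.24,  0.65]), 'torque': array([0.03, 0.02, 0.04]), 'gripper_width': 91.38324583423392}
TCP px crop [[219.9 261. ]] [-29.28  25.85 150.32]
```

View pics/c3.png

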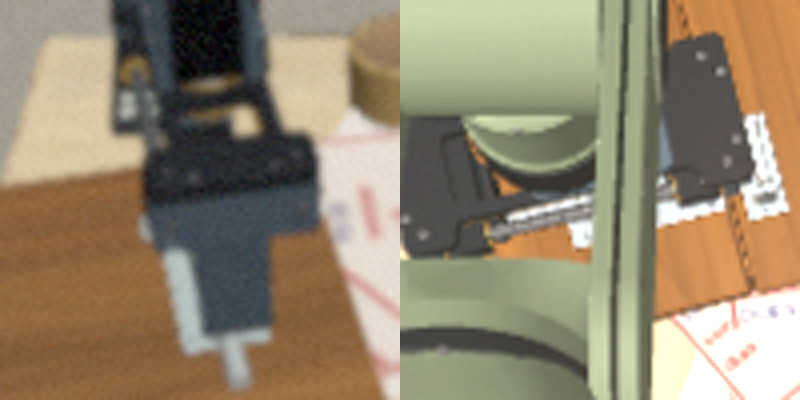

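The finger straddles the bolt line: the near finger tip is at about (237,330) and the bolt tail at (237,385) in the left crop. So the gripper is in line, and I'll close it on the knob.

jog_arm --steps '[1, 0, 0, 0, 0, 1, 0, 0, 0, 0, 1, 0, 0, 0, 0, 1, 0, 0, 0, 0, 1, 0, 0, 0, 0, 1, 0, 0, 0, 0, 1, 0, 0, 0, 0, 1, 0, 0, 0, 0]' --force 30

```text
time_s: 6.4
ee_pos: [572.7, 8.9, 149.9]
ee_rot: [180.0, 0.0, -166.7]
force: [-0.6, -0.3, 0.1]
gripper_width: 30.1
```

```bash
python3 - <<'E'
from h import *
z=np.load("pose.npz");R,o=z['R'],z['o']
st=env.state();print(st['ee_pos'],(st['ee_pos']-o)@R,"F chest",R.T@st['force'],st['torque'],st['gripper_width'],st['time_s'])
E
```

```text
[572.74   8.88 149.92] [-29.66  25.93 149.92] F chest [-0.67 -0.19  0.11] [ 0.07  0.03 -0.03] 30.135477056575006 6.4
```

jog_arm --steps '[1, 0, 0, 0, 0, 1, 0, 0, 0, 0, 1, 0, 0, 0, 0, 1, 0, 0, 0, 0, 1, 0, 0, 0, 0]'

```text
time_s: 6.9
ee_pos: [573.0, 7.8, 150.1]
ee_rot: [-179.9, 0.0, -166.7]
force: [0.5, -5.1, 0.3]
gripper_width: 12.6
```

```bash
cat > s.py <<'E'
from h import *
z=np.load("pose.npz");R,o=z['R'],z['o']
st=env.state();print(st['ee_pos'],(st['ee_pos']-o)@R,"F chest",R.T@st['force'],st['torque'],st['gripper_width'],st['time_s'])
E
python3 s.py
```

```text
[573.01   7.78 150.11] [-29.65  24.8  150.11] F chest [-0.65 -5.12  0.34] [-1.19 -0.16 -0.03] 12.601156536797617 6.9
```

jog_arm --steps '[1, 0, -0.3, 0.05, 0, 1, 0, -0.6, 0.1, 0, 1, 0, -0.9, 0.1, 0, 1, 0, -1.2, 0.1, 0, 1, 0, -1.5, 0.1, 0, 1, 0, -1.5, 0.1, 0]'

```text
time_s: 7.5
ee_pos: [576.5, -6.1, 149.1]
ee_rot: [-180.0, 0.0, -166.8]
force: [0.4, -0.5, 2.4]
gripper_width: 12.6
```

```bash
python3 s.py
```

```text
[576.46  -6.12 149.11] [-29.5   10.49 149.11] F chest [ 0.24 -0.56  2.39] [-0.02 -0.03 -0.01] 12.634832011074948 7.5
```

jog_arm --steps '[1, 0, -0.2, 0, 0, 1, 0, -0.4, 0, 0, 1, 0, -0.6, 0, 0, 1, 0, -0.7, 0, 0, 1, 0, -0.8, 0, 0, 1, 0, -0.8, 0, 0]'

```text
time_s: 8.1
ee_pos: [578.2, -13.7, 149.1]
ee_rot: [-180.0, 0.0, -166.7]
force: [1.4, 1.2, 2.7]
gripper_width: 12.6
```

```bash
python3 s.py
```

```text
[578.25 -13.68 149.07] [-29.5    2.71 149.07] F chest [1.67 0.85 2.74] [ 0.19 -0.05  0.01] 12.600786302508922 8.1
```

jog_arm --steps '[1, 0, -0.1, 0, 0, 1, 0, -0.2, 0, 0, 1, 0, -0.2, 0, 0]'

```text
time_s: 8.4
ee_pos: [578.6, -15.6, 149.0]
ee_rot: [-180.0, 0.0, -166.7]
force: [0.1, 0.9, 2.8]
gripper_width: 12.8
```

```bash
python3 s.py
```

```text
[578.64 -15.57 149.03] [-29.55   0.78 149.03] F chest [0.31 0.82 2.83] [ 0.19 -0.13  0.04] 12.756007461441678 8.4
```

jog_arm --steps '[1, 0, -0.1, 0, 0, 1, 0, -0.2, 0, 0, 1, 0, -0.3, 0, 0, 1, 0, -0.3, 0, 0]'

```text
time_s: 8.8
ee_pos: [579.3, -18.5, 149.0]
ee_rot: [-180.0, 0.0, -166.7]
force: [1.4, 1.3, 3.4]
gripper_width: 12.6
```

```bash
python3 s.py
```

```text
[579.31 -18.55 149.  ] [-29.58  -2.27 149.  ] F chest [1.68 0.9  3.39] [ 0.16 -0.16 -0.  ] 12.580713575097025 8.8
```

jog_arm --steps '[1, 0, -0.1, 0, 0, 1, 0, -0.2, 0, 0, 1, 0, -0.3, 0, 0, 1, 0, -0.4, 0, 0, 1, 0, -0.4, 0, 0]'

```text
time_s: 9.3
ee_pos: [580.2, -22.5, 149.0]
ee_rot: [-180.0, 0.0, -166.7]
force: [0.8, 1.6, 2.8]
gripper_width: 12.7
```

```bash
python3 s.py
```

```text
[580.19 -22.45 148.97] [-29.62  -6.27 148.97] F chest [1.17 1.34 2.84] [ 0.27 -0.18 -0.03] 12.677464971587359 9.3
```

jog_arm --steps '[1, 0, -0.2, 0, 0, 1, 0, -0.4, 0, 0, 1, 0, -0.6, 0, 0, 1, 0, -0.8, 0, 0, 1, 0, -1.0, 0, 0, 1, 0, -1.1, 0, 0, 1, 0, -1.1, 0, 0]'

```text
time_s: 10.0
ee_pos: [582.7, -33.2, 149.0]
ee_rot: [-180.0, 0.0, -166.7]
force: [1.7, 0.6, 4.1]
gripper_width: 12.4
```

```bash
python3 s.py
```

```text
[582.75 -33.24 149.01] [-29.62 -17.36 149.01] F chest [1.77 0.25 4.08] [ 0.2  -0.27  0.03] 12.438348826692286 10.0
```

jog_arm --steps '[1, 0, -0.1, 0, 0, 1, 0, -0.2, 0, 0, 1, 0, -0.25, 0, 0, 1, 0, -0.25, 0, 0]'

```text
time_s: 10.4
ee_pos: [583.3, -35.4, 149.1]
ee_rot: [180.0, 0.0, -166.7]
force: [0.2, 2.3, 3.8]
gripper_width: 12.6
```

```bash
python3 s.py
```

```text
[583.27 -35.38 149.06] [-29.6  -19.56 149.06] F chest [0.7  2.21 3.8 ] [ 0.36 -0.22  0.01] 12.638387003378106 10.4
```

jog_arm --steps '[1, 0, -0.1, 0, 0, 1, 0, -0.15, 0, 0, 1, 0, -0.15, 0, 0]'

```text
time_s: 10.7
ee_pos: [583.6, -36.8, 149.1]
ee_rot: [180.0, 0.0, -166.7]
force: [0.8, 3.3, 5.1]
gripper_width: 12.5
```

```bash
python3 s.py
```

```text
[583.62 -36.78 149.12] [-29.58 -21.   149.12] F chest [1.53 3.   5.06] [ 0.46 -0.18 -0.01] 12.526267400472307 10.7
```

jog_arm --steps '[1, 0, -0.1, 0, 0, 1, 0, -0.2, 0, 0, 1, 0, -0.2, 0, 0]'

```text
time_s: 11.0
ee_pos: [583.6, -37.1, 149.1]
ee_rot: [179.8, 0.0, -166.8]
force: [-0.1, 6.6, 6.1]
gripper_width: 12.5
```

```bash
python3 s.py
```

```text
[583.63 -37.09 149.1 ] [-29.64 -21.3  149.1 ] F chest [1.46 6.4  6.11] [ 1.28 -0.04  0.03] 12.46118024814886 11.0
```

Stop felt: the force rose while the motion ended, at about 44 mm of travel. Next I'll swing the handle to the front, half way first.

jog_arm --steps '[1, 0, 0.1, 0, 0, 1, 0.29, 0.1, 0.01, 0, 1, 0.57, 0.1, 0.04, 0, 1, 0.85, 0.1, 0.1, 0, 1, 1.12, 0.1, 0.17, 0, 1, 1.39, 0.1, 0.26, 0, 1, 1.65, 0.1, 0.38, 0, 1, 1.9, 0.1, 0.51, 0, 1, 2.15, 0.1, 0.66, 0, 1, 2.15, 0.1, 0.66, 0]' --force 20

```text
time_s: 12.0
ee_pos: [561.8, -42.7, 142.0]
ee_rot: [180.0, -0.1, -166.8]
force: [-0.9, 3.3, 4.3]
gripper_width: 13.2
```

```bash
python3 s.py
```

```text
[561.85 -42.7  142.  ] [-52.13 -21.76 142.  ] F chest [-0.07  3.4   4.33] [ 0.63 -0.04 -0.05] 13.185782543538481 12.0
```

jog_arm --steps '[1, 0.22, 0, 0.17, 0, 1, 0.44, 0, 0.36, 0, 1, 0.64, 0, 0.56, 0, 1, 0.83, 0, 0.78, 0, 1, 1.0, 0, 1.01, 0, 1, 1.15, 0, 1.25, 0, 1, 1.28, 0, 1.5, 0, 1, 1.39, 0, 1.76, 0, 1, 1.51, 0, 2.12, 0, 1, 1.57, 0, 2.35, 0, 1, 1.57, 0, 2.35, 0]'

```text
time_s: 13.1
ee_pos: [545.9, -47.3, 118.1]
ee_rot: [-180.0, -0.2, -166.7]
force: [-4.5, -1.5, 3.9]
gripper_width: 13.0
```

```bash
python3 s.py
```

```text
[545.88 -47.29 118.07] [-68.73 -22.54 118.07] F chest [-4.74 -0.4   3.88] [-0.17  0.53 -0.04] 12.963999011275604 13.1
```

jog_arm --steps '[1, 0.1, 0, 0.15, 0, 1, 0.1, 0, 0.3, 0, 1, 0.1, 0, 0.4, 0, 1, 0.1, 0, 0.4, 0]'

```text
time_s: 13.5
ee_pos: [545.3, -47.4, 114.4]
ee_rot: [-180.0, -0.2, -166.7]
force: [-4.3, -3.2, 4.0]
gripper_width: 12.7
```

```bash
python3 s.py
```

```text
[545.3  -47.36 114.44] [-69.31 -22.48 114.44] F chest [-4.96 -2.14  3.96] [-0.37  0.75  0.01] 12.7378970650192 13.5
```

jog_arm --steps '[1, 0.1, 0, 0.15, 0, 1, 0.1, 0, 0.25, 0, 1, 0.1, 0, 0.25, 0]'

```text
time_s: 13.8
ee_pos: [545.2, -47.4, 112.7]
ee_rot: [-180.0, -0.0, -166.7]
force: [-4.7, -2.5, 8.0]
gripper_width: 13.4
```

```bash
python3 s.py
```

```text
[545.18 -47.37 112.75] [-69.43 -22.47 112.75] F chest [-5.15 -1.31  7.97] [-0.35  0.71 -0.  ] 13.43166849186201 13.8
```

jog_arm --steps '[0.5, 0, 0, -0.1, 0, 0.5, 0, 0, -0.1, 0, 0.5, 0, 0, -0.1, 0, 0.5, 0, 0, -0.1, 0, 0.5, 0, 0, -2, 0, 0.5, 0, 0, -5, 0, 1, 0, 0, -5, 0, 1, 0, 0, -5, 0, 1, 0, 0, -5, 0, 1, 0, 0, -5, 0, 1, 0, 0, -5, 0]'

```text
time_s: 14.9
ee_pos: [545.1, -46.8, 161.4]
ee_rot: [180.0, -0.1, -166.7]
force: [0.1, 0.2, -0.3]
gripper_width: 8.6
```

```bash
python3 s.py; python3 - <<'E'
from h import *
s=env.grab_frame("side");t=env.grab_frame("top")
g=lambda f,r,c:cv2.convertScaleAbs(cv2.resize(f[r:r+100,c:c+100,::-1],None,fx=4,fy=4,interpolation=cv2.INTER_CUBIC),alpha=1.5)
cv2.imwrite("pics/c4.png",np.hstack([g(s,160,190),g(t,130,220)]))
E
```

```text
[545.09 -46.76 161.41] [-69.37 -21.85 161.41] F chest [ 0.15  0.16 -0.35] [0.11 0.04 0.03] 8.622955616206017 14.9
```

View pics/c4.png

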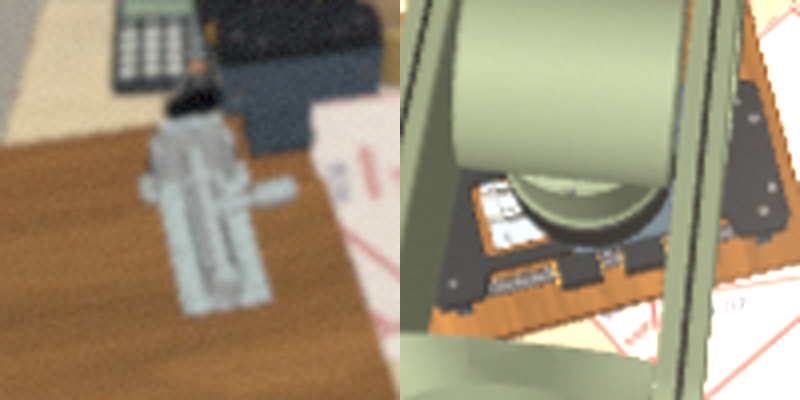

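The side view shows the handle lying out to the front, knob at about (275,192), with the bolt slid up into the eye plate and its tail inside its base plate. I'll press once on the knob with shut tips to check it is right down.

jog_arm --steps '[1, 0, 0, 1.5, 0, 1, 0, 0, 2.2, 0, 1, 0, 0, 2.6, 0, 1, 0, 0, 2.9, 0, 1, 0, 0, 2.9, 0]'

```text
time_s: 15.5
ee_pos: [545.3, -47.0, 133.6]
ee_rot: [-180.0, -0.0, -166.7]
force: [-1.5, -0.6, 2.9]
gripper_width: 0.4
```

jog_arm --steps '[1, 0, 0, 0.15, 0, 1, 0, 0, 0.3, 0, 1, 0, 0, 0.3, 0]'

```text
time_s: 15.8
ee_pos: [545.4, -47.1, 132.2]
ee_rot: [-180.0, 0.0, -166.7]
force: [-5.1, -0.4, 11.5]
gripper_width: 0.6
```

```bash
python3 s.py
```

```text
[545.44 -47.06 132.2 ] [-69.11 -22.22 132.2 ] F chest [-5.02  0.75 11.54] [-0.03  0.99 -0.07] 0.5963566667985013 15.8
```

jog_arm --steps '[1, 0, 0, 0.15, 0, 1, 0, 0, 0.25, 0, 1, 0, 0, 0.25, 0]'

```text
time_s: 16.1
ee_pos: [545.4, -47.1, 131.2]
ee_rot: [-179.9, 0.1, -166.7]
force: [-7.0, -0.1, 19.6]
gripper_width: 0.3
```

jog_arm --steps '[1, 0, 0, -0.5, 0, 1, 0, 0, -3, 0, 1, 0, 0, -7, 0, 1, 0, 0, -11, 0, 1, 0, 3, -15, 0, 1, 0, 8, -15, 0, 1, 0, 13, -15, 0, 1, 0, 18, -15, 0, 1, 4, 22, -15, 0, 1, 8, 26, -15, 0, 1, 12, 30, -15, 0, 1, 14, 34, -15, 0, 1, 14, 34, -15, 0, 1, 14, 34, -15, 0]'

```text
time_s: 17.5
ee_pos: [330.0, 253.4, 278.3]
ee_rot: [179.9, 0.1, -166.5]
force: [0.0, 0.5, 0.6]
gripper_width: 0.2
```

```bash
python3 s.py; python3 - <<'E'
from h import *
s=env.grab_frame("side");t=env.grab_frame("top")
g=lambda f,r,c:cv2.convertScaleAbs(cv2.resize(f[r:r+100,c:c+100,::-1],None,fx=4,fy=4,interpolation=cv2.INTER_CUBIC),alpha=1.4)
cv2.imwrite("pics/c5.png",np.hstack([g(s,160,190),g(t,125,220)]))
cv2.imwrite("pics/full.png",np.hstack([cv2.resize(x[:,:,::-1],(400,300)) for x in(s,t)]))
E
```

```text
[330.03 253.43 278.26] [-209.58  319.78  278.26] F chest [0.16 0.5  0.56] [ 0.03  0.01 -0.03] 0.24903537829567482 17.5
```

View pics/c5.png

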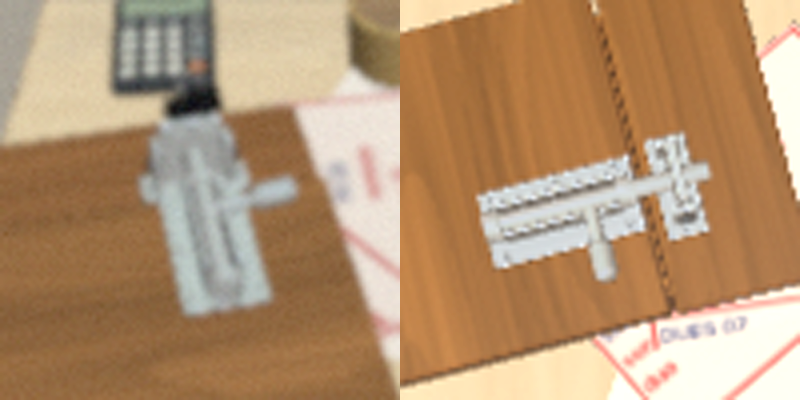

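View pics/full.png

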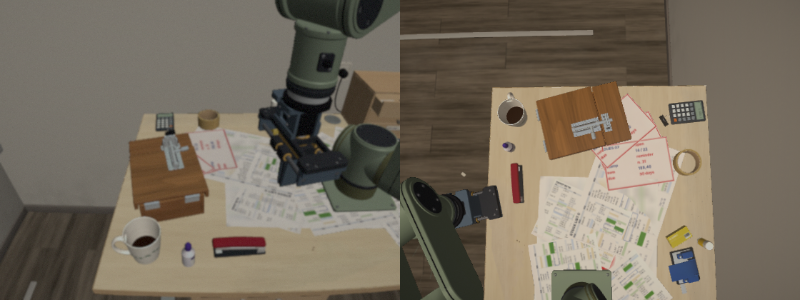

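The top view shows the bolt nose through the keeper plate and out past it at (705,172). The handle lies flat to the front with its knob at (605,265), the lid is shut, and the mug, stapler, tape and ink bottle sit where they did. The arm is clear, so I'll hand in.

```bash
python3 -c "
from workcell import env
env.job_done()"
```

```text
the job is handed in; nothing more can be done
```

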